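# Clear the case lid and hold the bearing case open

### The job

A steel bearing driver has been left standing on the closed lid of the parts case: first put it back upright, fully home, in the one wooden holder whose hole fits it, and let it go. Then lift the lid by its bar with the gripper and finish while holding it open at 50 degrees from closed (give or take 5), so that a mechanic can reach in; do not let go, for the lid would fall shut. Leave the other drivers, the can and the wrench where they are.

Things in the scene. Friction and masses are not known exactly. Their poses are not given: they have to be found in the camera images.
- driver: The bearing driver to put away: a plain steel stepped cylinder, 80 mm tall, about 0.22 kg. Its lower part is a foot of 32 mm diameter and 30 mm height (foot edge chamfered 2 mm), its upper part a round handle of 22 mm diameter and 50 mm length with three thin dark grooves; two dark dots on top. It starts standing upright on the closed lid. Origin: centre of the underside of the foot; z along its axis, upward.
- hole_medium (a point): Centre of the mouth of the hole in the driver's own holder, 35 mm above the bench. The holder is a fixed light wooden block 64 x 64 x 35 mm with one vertical hole of 34 mm diameter, 25 mm deep (floor 10 mm above the bench), mouth chamfered 2 mm, empty at the start; two dots on the paper tag on its far (+x) side. The three holders stand in a row running away to the right of the robot, in any order, 80 to 165 mm between the centres of neighbours.
- hole_small (a point): The same point of the holder for the smallest driver: block of the same size, hole 26 mm in diameter, taken by the smallest driver (handle 16 mm in diameter, its top 90 mm above the bench); one dot.
- hole_large (a point): The same point of the holder for the largest driver: block of the same size, hole 42 mm in diameter, empty (too wide for the driver to put away); three dots.
- case: The parts case with its lid: a grey sheet-steel box, 180 mm (its x) by 220 mm (its y) by 75 mm high, fixed to the bench, with bearings inside. Origin: centre of its underside; its x points from the handle side to the hinge side, z up. The lid is a plate 180 x 220 x 8 mm lying on the box, top face 83 mm above the bench, hinged along the far (+x) edge; the driver stands on it.
- case_hinge (a point): Point on the hinge axis at the middle of the lid's far edge, 90 mm from the case's origin along the case's x and 79 mm above the bench. The axis is parallel to the case's y.
- lid_bar (a point): Middle of the steel lift bar of the lid: a round bar of 10 mm diameter, 90 mm long, parallel to the hinge, 42 mm in front of the lid's front edge on two 10 mm arms at its ends (80 mm clear between them; 37 mm clear between bar and lid edge). It lies in the plane of the lid, 222 mm from the hinge axis, 79 mm above the bench when shut, about 249 mm at 50 degrees. It moves with the lid; the point's axes turn with the lid.
- lid (a joint): Opening angle of the lid in rad: 0 shut, grows as the bar rises, 0.873 = 50 degrees, stop at 1.9. The lid weighs about 0.4 kg and falls shut when let go; there is no spring and very little friction.
- driver_small: The smallest driver (foot 24 mm in diameter), standing in its holder; leave alone. Origin: centre of its underside.
- driver_large: The largest driver (foot 40 mm in diameter, 80 mm tall), standing on the bench; leave alone. Origin: centre of its underside.
- can: A bare metal can, 60 mm in diameter, 120 mm high, standing on the bench; leave alone. Origin: centre of its underside.
- wrench: A steel wrench, 160 mm long, lying flat on the bench; leave alone. Its x runs along it.
There are look-alikes about, which are no part of the job. Leave any green or turquoise look-alike of the driver alone.

How it is judged:
By the outcome, as a careful person would: the job done as asked, in the order asked, and still so for the second after the job is handed in, while the arm keeps its last pose, push and grip.
It also fails if it takes over 54 s, if anything falls off the work surface, if the arm or the gripper's body presses on something with over 40 N, if the wrist force passes 120 N, or if a joint passes its speed limit or range.

### The arm

A 6-joint arm with a two-finger parallel gripper is mounted at the origin on the work surface. World frame = base frame: x ahead of the robot, y to its left, z up, the work surface at z = 0. Lengths are in m, angles in rad, forces in N, time in s.
With the tool pointing down it reaches from about 0.35 to 0.975 m from the base axis. Payload 4.9 kg.
Tool frame: the origin (TCP) lies midway between the tips of the shut fingers; the grasp point (between the pads) lies 19 mm behind it (manip.pinch_z is the x of the grasp point in the tool frame, in m); x points along the fingers, y is the direction in which the jaws open and shut, and the axes are right-handed (so a half turn about x gives the same grasp; the last joint's range is limited). The gripper opens to 85 mm and grips with 20 to 120 N. Pads are 22 mm wide; open, the fingers measure 114 mm over their backs; the gripper's body (76 mm by 85 mm) begins 54 mm behind the grasp point. The pads swing forward as they close: fully open they stand 13 mm farther back than shut.
Start: joints at [-1.371, 0.053, 1.613, -0, 1.476, -0.119], TCP at [0.196, -0.593, 0.231] pointing down, gripper open.
Joint ranges: [-3.01, 3.01], [-1.01, 2.22], [0.06, 2.58], [-1.02, 4.17], [0.09, 2.62], [-3.14, 3.14]. Speed limits (rad/s): [2.57, 2.57, 3.14, 3.14, 3.14, 3.14].

### API

Orientations are given as a unit quaternion [w, x, y, z].
In Python, from plant import sensors, cams, workorder, manip gives the robot as it stands.
- The arm moves only by the tool drive_tool, never from a script. Its argument "series" is a list of rows, each an object of numbers: "x", "y", "z": the shift along the tool's x, y, z in units of 25 mm (1.0 is 25 mm); "ax", "ay", "az": the turn, a rotation vector about the tool's x, y, z in units of 5 degrees (1.0 is 5 degrees). A call has 1 to 5 rows; each row is the pose to reach, as a shift and turn from the pose commanded when the call began, along the tool's axes at that moment; what a row does not reach only later rows make up. A row lasts 1/12 s, in which the tool goes at most 41.7 mm and 7.16 degrees, less where a joint would pass 70% of its speed; a pose out of reach is approached as far as the arm can. A call with a gripper value outside its range is refused whole. "hand" is the opening, from 0 (shut) to 1 (fully open), set as the call begins (left out, the last holds). The fingers move at their own pace and stop on an object; the grip force is fixed at half the most. Time passes only in rows, so rows that repeat a pose let the fingers close. It gives the time, the measured TCP pose, the force and the opening at its end, in the units of the state.
- sensors.state(): the state, without advancing time (a new reading comes with each control period).
- cams.grab_frame(name): name is "side" or "top"; returns a dict with "img" (480x640x3 uint8, blue, green, red), "camera_matrix" (3x3 intrinsics, pixels), "cam_to_world" (4x4, takes a point from camera to world coordinates). Camera axes: x right, y down, z forward; pixel columns grow to the right and rows downward; lengths in m; the calibration is good to about 2 mm. A picture is of the moment at which its call begins. There is no depth.
- workorder.job_done(): hands the job in, once; it reports no verdict.
The state is a dict: "time": time; "joint_pos": joint angles; "joint_vel": joint speeds; "joint_efforts": joint torques, N m; "tool_pos": TCP position; "tool_rot": TCP orientation; "contact_force": force on the tool from outside, world axes, zero at the start; "ft_torque": the same for the moment, N m; "gripper_width": opening from 0.0 (shut) to 1.0 (fully open).
Only numpy, scipy, OpenCV 4.12 (cv2) and the standard library are available. Lean on these libraries where they do the work, as an engineer would, in place of code of your own. Each camera call takes 0.05 s, during which the arm holds its last target.

## Working session

There is one attempt and no reset: what is moved stays moved. The work goes in short steps, Python scripts to look and compute and a tool call to move; the robot and the scene stay as the last step left them, time stands still between calls to the robot, and variables do not carry over. Pictures are saved under pics/ and viewed, and the job is handed in when it is done.

Besides the shell and the picture viewer there is one more tool, called after "Call:" by a JSON object that holds its "fn" and its "kwargs", one argument or row to a line. drive_tool: Moves the arm, as the interface text tells. Its arguments: {"type":"object","properties":{"series":{"type":"array","items":{"type":"object","properties":{"x":{"type":"number"},"y":{"type":"number"},"z":{"type":"number"},"ax":{"type":"number"},"ay":{"type":"number"},"az":{"type":"number"}}}},"hand":{"type":"number"}},"required":["series"]}

```bash
mkdir -p pics; ls; python3 - <<'E'
from plant import sensors,cams,manip
import cv2,numpy as np
s=sensors.state();print(s);print(manip.pinch_z)
for n in("side","top"):
    f=cams.grab_frame(n);cv2.imwrite(f"pics/{n}0.png",f["img"]);print(n,f["camera_matrix"],f["cam_to_world"])
E
```

```text
pics
{'time': 0.0, 'joint_pos': array([-1.37101670e+00,  5.33738790e-02,  1.61430787e+00,  1.38584451e-05,
        1.47600588e+00, -1.19004070e-01]), 'joint_vel': array([ 0.00173339, -0.0008659 , -0.0010237 ,  0.0012718 , -0.001177  ,
       -0.00014152]), 'joint_efforts': array([ 4.54221595e-05, -3.93680656e+01, -3.70176995e+01, -1.01091005e-04,
        6.92506816e-03,  1.15312679e-05]), 'tool_pos': array([ 0.19575804, -0.59288808,  0.23004419]), 'tool_rot': array([-0.11148963, -0.69811815, -0.11297018,  0.69816821]), 'contact_force': array([-1.13316816, -0.15651832,  0.82432981]), 'ft_torque': array([ 0.0049601 ,  0.02391671, -0.01964623]), 'gripper_width': 1.0038039349052077}
-0.0187
side [[465.44269857   0.         309.04015968]
 [  0.         465.44269857 239.46319926]
 [  0.           0.           1.        ]] [[ 0.81687236 -0.41168268  0.40402589  0.20175557]
 [-0.57668482 -0.59795441  0.55667329 -0.44218383]
 [ 0.01241631 -0.68772662 -0.72586358  0.74901331]
 [ 0.          0.          0.          1.        ]]
top [[555.17078902   0.         310.9284078 ]
 [  0.         555.17078902 234.78113643]
 [  0.           0.           1.        ]] [[-0.01091903 -0.9879258   0.15454249  0.33034219]
 [-0.99960687  0.01477561  0.02382818  0.03469213]
 [-0.02582394 -0.15422156 -0.98769876  1.41159453]
 [ 0.          0.          0.          1.        ]]
```

View pics/side0.png

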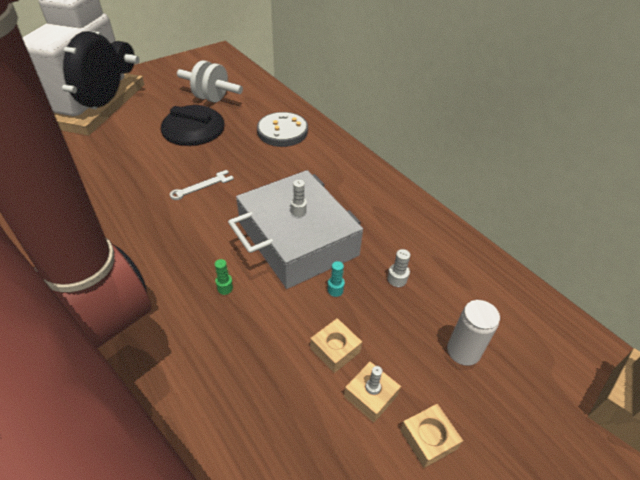

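View pics/top0.png

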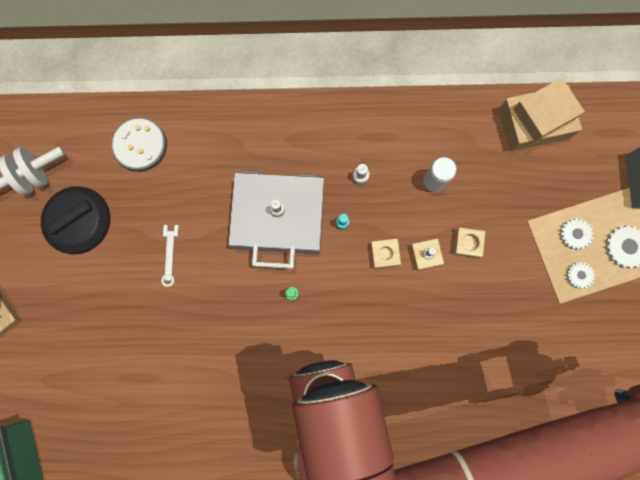

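The side view shows the driver on the lid at about (298,198), and holders at (336,343), (373,390, occupied) and (432,432). In the top view the holders are at (386,253), (428,254) and (470,242), and the lid bar is at (273,265). I'll zoom in to measure these.

```bash
python3 - <<'E'
import cv2,numpy as np
t=cv2.imread("pics/top0.png");s=cv2.imread("pics/side0.png")
a=cv2.resize(t[160:280,220:340],None,fx=5,fy=5,interpolation=cv2.INTER_CUBIC)
cv2.imwrite("pics/t_case.png",a)
a=cv2.resize(t[220:280,360:500],None,fx=5.5,fy=5.5,interpolation=cv2.INTER_CUBIC)
b=cv2.resize(s[310:470,300:470],None,fx=3.7,fy=3.7,interpolation=cv2.INTER_CUBIC)
cv2.imwrite("pics/t_hold.png",a);cv2.imwrite("pics/s_hold.png",b)
cv2.imwrite("pics/s_case.png",cv2.resize(s[165:285,220:370],None,fx=5,fy=5,interpolation=cv2.INTER_CUBIC))
E
```

```text
(no output)
```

View pics/t_case.png

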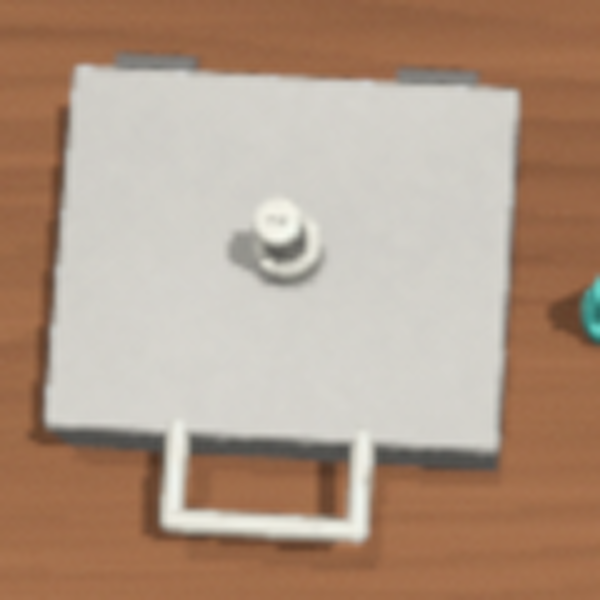

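View pics/t_hold.png

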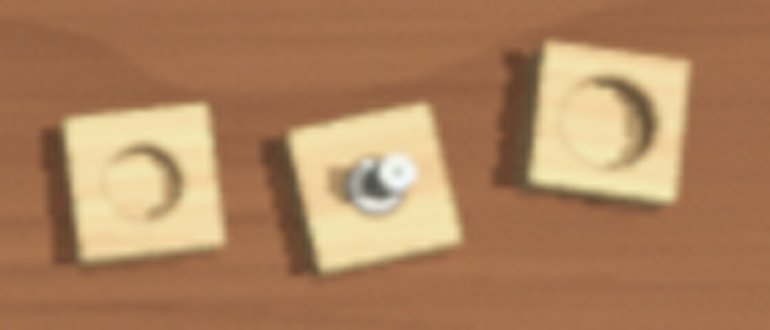

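View pics/s_hold.png

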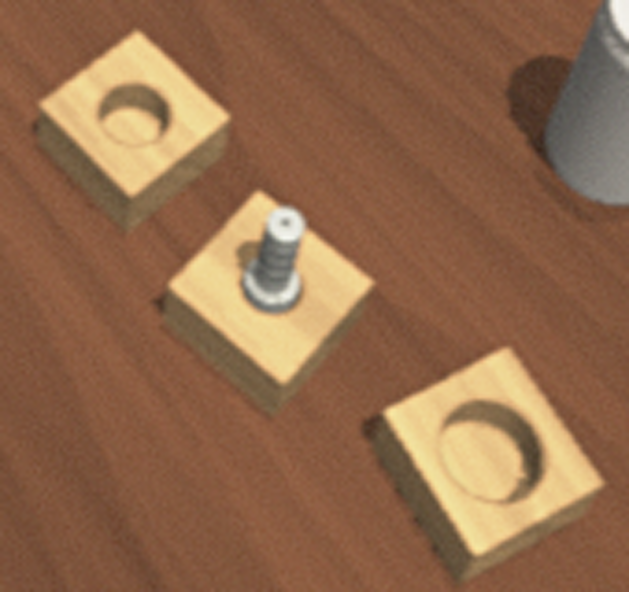

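View pics/s_case.png

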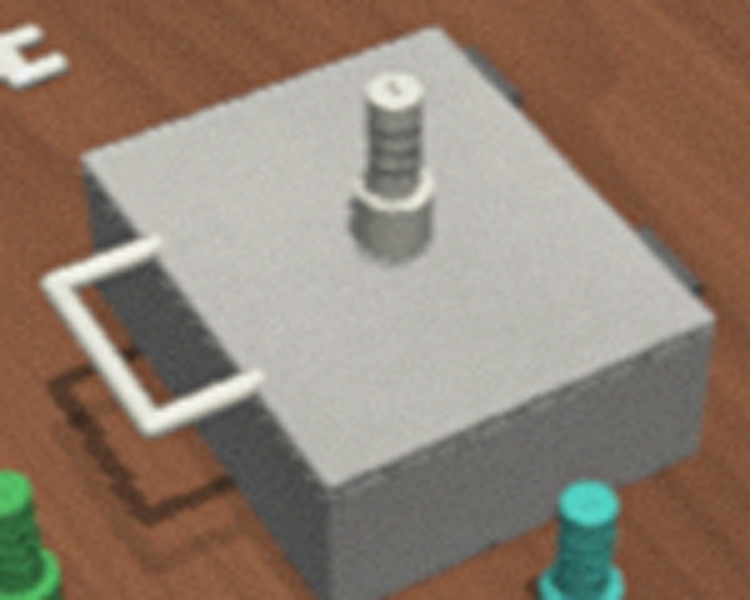

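```bash
cat > h.py <<'E'
import numpy as np,cv2
K={"side":(465.44269857,309.04015968,239.46319926),"top":(555.17078902,310.9284078,234.78113643)}
M={"side":np.array([[0.81687236,-0.41168268,0.40402589,0.20175557],[-0.57668482,-0.59795441,0.55667329,-0.44218383],[0.01241631,-0.68772662,-0.72586358,0.74901331]]),
"top":np.array([[-0.01091903,-0.9879258,0.15454249,0.33034219],[-0.99960687,0.01477561,0.02382818,0.03469213],[-0.02582394,-0.15422156,-0.98769876,1.41159453]])}
def ray(n,p):
    p=np.atleast_2d(np.array(p,float));f,cx,cy=K[n]
    d=np.c_[(p[:,0]-cx)/f,(p[:,1]-cy)/f,np.ones(len(p))]@M[n][:,:3].T
    return M[n][:,3],d
def plane(n,p,z):
    o,d=ray(n,p);return o+d*((z-o[2])/d[:,2])[:,None]
def proj(n,P):
    P=np.atleast_2d(P);c=(P-M[n][:,3])@M[n][:,:3];f,cx,cy=K[n]
    return np.c_[f*c[:,0]/c[:,2]+cx,f*c[:,1]/c[:,2]+cy]
def crop(u,ox,oy,s): return (np.array(u,float)+.5)/s-.5+np.array([ox,oy])
def tri(p1,p2):
    o1,d1=ray("side",p1);o2,d2=ray("top",p2);d1=d1[0];d2=d2[0]
    t=np.linalg.lstsq(np.c_[d1,-d2],o2-o1,rcond=None)[0];a=o1+t[0]*d1;b=o2+t[1]*d2
    return (a+b)/2,np.linalg.norm(a-b)
E
python3 - <<'E'
from h import *
np.set_printoptions(precision=4,suppress=True)
T={1:[(63,118),(208,103),(224,243),(80,263)],2:[(288,130),(428,103),(462,241),(320,272)],3:[(545,40),(690,62),(675,203),(530,186)]}
S={1:[(137,31),(230,118),(130,196),(38,106)],2:[(260,190),(375,284),(279,383),(168,288)],3:[(510,348),(604,485),(470,560),(380,413)]}
for k in T:
  for n,c in(("top",crop(T[k],360,220,5.5)),("side",crop(S[k],300,310,3.7))):
    w=plane(n,c,.035)[:,:2];L=np.linalg.norm(np.roll(w,-1,0)-w,axis=1);print(k,n,w.mean(0),L)
print("holeT1",plane("top",crop([(143,184)],360,220,5.5),.035))
for n,c in(("top",crop([(76,66),(520,90),(499,450),(45,427)],220,160,5)),("side",crop([(438,28),(714,318),(330,487),(85,157)],220,165,5))):
  w=plane(n,c,.083)[:,:2];L=np.linalg.norm(np.roll(w,-1,0)-w,axis=1);print("lid",n,w,w.mean(0),L)
b=plane("top",crop([(168,522),(362,532)],220,160,5),.084)[:,:2];print("barT",b,b.mean(0))
b=plane("side",crop([(52,280),(152,422)],220,165,5),.084)[:,:2];print("barS",b,b.mean(0))
print("drvtop",plane("top",crop([(278,220)],220,160,5),.163),plane("side",crop([(395,91)],220,165,5),.163))
print(tri(crop([(395,91)],220,165,5),crop([(278,220)],220,160,5)))
# masks
for n,boxes,z in(("top",[(365,235,405,272),(410,235,446,275),(452,222,492,262)],.035),("side",[(305,315,365,373),(340,358,405,425),(398,400,466,470)],.035)):
  im=cv2.imread(f"pics/{n}0.png")
  for x0,y0,x1,y1 in boxes:
    m=(im[y0:y1,x0:x1,1]>150).astype(np.uint8)
    ys,xs=np.nonzero(m);w=plane(n,np.c_[xs+x0,ys+y0],z)[:,:2].astype(np.float32)
    print(n,cv2.minAreaRect(w*1000))
E
```

```text
1 top [ 0.4981 -0.1178] [0.0661 0.0641 0.0655 0.0664]
1 side [ 0.498  -0.1194] [0.0643 0.0639 0.0629 0.0649]
2 top [ 0.4945 -0.2216] [0.0647 0.0642 0.0655 0.0657]
2 side [ 0.4943 -0.223 ] [0.0651 0.0646 0.0615 0.0655]
3 top [ 0.522  -0.3288] [0.0657 0.065  0.065  0.0674]
3 side [ 0.5219 -0.33  ] [0.0636 0.0665 0.0644 0.0663]
holeT1 [[ 0.4969 -0.1175  0.035 ]]
lid top [[0.6963 0.2535]
 [0.6802 0.034 ]
 [0.5017 0.0467]
 [0.5161 0.2667]] [0.5986 0.1502] [0.2201 0.1789 0.2205 0.1806]
lid side [[0.6953 0.2499]
 [0.6794 0.033 ]
 [0.5024 0.0459]
 [0.5182 0.2627]] [0.5988 0.1479] [0.2174 0.1775 0.2174 0.1775]
barT [[0.4689 0.2065]
 [0.4629 0.113 ]] [0.4659 0.1598]
barS [[0.4696 0.2026]
 [0.4636 0.1117]] [0.4666 0.1571]
drvtop [[0.5996 0.1463 0.163 ]] [[0.5993 0.1438 0.163 ]]
(array([0.6005, 0.1463, 0.1607]), np.float64(0.000880174123833538))
top ((498.3822326660156, -118.07579040527344), (66.20295715332031, 65.94812774658203), 5.0384907722473145)
top ((494.5657043457031, -221.72341918945312), (66.33264923095703, 66.3801498413086), 10.65827751159668)
top ((522.44677734375, -328.92694091796875), (66.58201599121094, 66.07019805908203), 80.91027069091797)
side ((500.8121032714844, -140.8438720703125), (63.48542785644531, 107.90506744384766), 5.48515510559082)
side ((496.17791748046875, -222.1162109375), (67.79509735107422, 143.291259765625), 10.993922233581543)
side ((522.7459106445312, -329.7469177246094), (64.77305603027344, 64.24337768554688), 81.17012023925781)
```

```bash
cat >> h.py <<'E'
from scipy.spatial.transform import Rotation as Ro
def st():
    from plant import sensors
    s=sensors.state();q=s["tool_rot"];return s,Ro.from_quat([q[1],q[2],q[3],q[0]])
def go(P,Rt=None):
    """shift/turn in move units from present measured pose"""
    s,R=st();d=R.inv().apply(np.array(P)-s["tool_pos"])/.025
    r=np.zeros(3) if Rt is None else np.degrees((R.inv()*Rt).as_rotvec())/5
    print("t",s["time"],"pos",s["tool_pos"].round(4),"shift",d.round(3),"turn",r.round(3),"F",s["contact_force"].round(1),"w",round(float(s["gripper_width"]),3))
# target tool frame: x down, y = case -x or +x
yaw=np.radians(-4.2)
def tgt(sign=1,pitch=0):
    y=sign*np.array([np.cos(yaw),np.sin(yaw),0]);x=np.array([0,0,-1.]);return Ro.from_matrix(np.c_[x,y,np.cross(x,y)])
E
python3 - <<'E'
from h import *
np.set_printoptions(precision=3,suppress=True)
s,R=st();print(R.as_matrix())
print(plane("top",[(292,293),(343,221)],.05))
for sg in(1,-1): go([.5995,.145,.28],tgt(sg))
E
```

```text
[[-0.     0.313 -0.95 ]
 [ 0.002 -0.95  -0.313]
 [-1.    -0.002 -0.   ]]
[[ 0.4    0.115  0.05 ]
 [ 0.577 -0.013  0.05 ]]
t 0.1 pos [ 0.196 -0.593  0.23 ] shift [ -1.945 -22.972 -24.587] turn [-13.507  -0.015   0.017] F [-0.1  0.   0.5] w 1.001
t 0.1 pos [ 0.196 -0.593  0.23 ] shift [ -1.945 -22.972 -24.587] turn [22.493  0.019  0.017] F [-0.1  0.   0.5] w 1.001
```

Call:
{"fn": "drive_tool", "kwargs": {
  "series": [
    {"x":-0.2,"y":-0.8,"z":-0.9,"ax":-0.5},
    {"x":-0.5,"y":-1.9,"z":-2.1,"ax":-1.2},
    {"x":-0.8,"y":-3.0,"z":-3.3,"ax":-1.9},
    {"x":-1.0,"y":-4.1,"z":-4.5,"ax":-2.6},
    {"x":-1.0,"y":-5.2,"z":-5.6,"ax":-3.3}
  ],
  "hand": 1
}}

```text
schema error: expected keys x, y, z, ax, ay, az
```

```bash
python3 -c "
from h import *
go([.5995,.145,.28],tgt(1))"
```

```text
t 0.1 pos [ 0.1958 -0.5929  0.2302] shift [ -1.945 -22.972 -24.587] turn [-13.507  -0.015   0.017] F [-0.1  0.   0.5] w 1.001
```

Call:
{"fn": "drive_tool", "kwargs": {
  "series": [
    {"x":-0.2,"y":-0.8,"z":-0.9,"ax":-0.5,"ay":0,"az":0},
    {"x":-0.5,"y":-1.9,"z":-2.1,"ax":-1.2,"ay":0,"az":0},
    {"x":-0.8,"y":-3.0,"z":-3.3,"ax":-1.9,"ay":0,"az":0},
    {"x":-1.0,"y":-4.1,"z":-4.5,"ax":-2.6,"ay":0,"az":0},
    {"x":-1.0,"y":-5.2,"z":-5.6,"ax":-3.3,"ay":0,"az":0}
  ],
  "hand": 1
}}

```text
time: 0.52
tool_pos: [0.2889, -0.4248, 0.2571]
tool_rot: [0.213, 0.675, 0.212, -0.674]
contact_force: [0.8, -1.0, -0.0]
gripper_width: 0.999
```

```bash
python3 -c "
from h import *
go([.5995,.145,.28],tgt(1))"
```

```text
t 0.5167 pos [ 0.2889 -0.4248  0.2571] shift [ -0.927 -11.577 -23.232] turn [-1.0177e+01  6.0000e-03 -1.6000e-02] F [ 0.8 -1.  -0. ] w 0.999
```

Call:
{"fn": "drive_tool", "kwargs": {
  "series": [
    {"x":-0.2,"y":-0.6,"z":-1.3,"ax":-0.7,"ay":0,"az":0},
    {"x":-0.4,"y":-1.3,"z":-2.6,"ax":-1.4,"ay":0,"az":0},
    {"x":-0.6,"y":-2.0,"z":-4.0,"ax":-2.1,"ay":0,"az":0},
    {"x":-0.8,"y":-2.7,"z":-5.4,"ax":-2.8,"ay":0,"az":0},
    {"x":-0.9,"y":-3.4,"z":-6.8,"ax":-3.5,"ay":0,"az":0}
  ]
}}

```text
time: 0.93
tool_pos: [0.3797, -0.2577, 0.2791]
tool_rot: [0.312, 0.635, 0.312, -0.634]
contact_force: [1.3, 0.2, 0.8]
gripper_width: 1.0
```

```bash
python3 -c "
from h import *
go([.5995,.145,.28],tgt(1))"
```

```text
t 0.9333 pos [ 0.3797 -0.2577  0.2791] shift [ -0.037  -2.859 -18.126] turn [-6.678e+00  2.000e-03 -8.000e-03] F [1.3 0.2 0.8] w 1.0
```

Call:
{"fn": "drive_tool", "kwargs": {
  "series": [
    {"x":0,"y":-0.2,"z":-1.4,"ax":-0.7,"ay":0,"az":0},
    {"x":0,"y":-0.4,"z":-2.9,"ax":-1.4,"ay":0,"az":0},
    {"x":0,"y":-0.6,"z":-4.4,"ax":-2.1,"ay":0,"az":0},
    {"x":0,"y":-0.8,"z":-5.9,"ax":-2.8,"ay":0,"az":0},
    {"x":0,"y":-1.1,"z":-7.3,"ax":-3.5,"ay":0,"az":0}
  ]
}}

```text
time: 1.35
tool_pos: [0.4697, -0.0963, 0.2784]
tool_rot: [-0.405, -0.579, -0.405, 0.579]
contact_force: [0.7, -0.5, -0.1]
gripper_width: 1.0
```

```bash
python3 -c "
from h import *
go([.5995,.145,.28],tgt(1))"
```

```text
t 1.35 pos [ 0.4697 -0.0963  0.2784] shift [ -0.064   1.569 -10.845] turn [-3.169e+00 -1.000e-03  3.000e-03] F [ 0.7 -0.5 -0.1] w 1.0
```

Call:
{"fn": "drive_tool", "kwargs": {
  "series": [
    {"x":0,"y":0.2,"z":-1.4,"ax":-0.7,"ay":0,"az":0},
    {"x":0,"y":0.4,"z":-2.9,"ax":-1.4,"ay":0,"az":0},
    {"x":0,"y":0.6,"z":-4.4,"ax":-2.1,"ay":0,"az":0},
    {"x":0,"y":0.8,"z":-5.9,"ax":-2.8,"ay":0,"az":0},
    {"x":0,"y":1.1,"z":-7.3,"ax":-3.17,"ay":0,"az":0}
  ]
}}

```text
time: 1.77
tool_pos: [0.5583, 0.0658, 0.2783]
tool_rot: [-0.481, -0.518, -0.482, 0.518]
contact_force: [0.3, -0.4, 1.0]
gripper_width: 0.999
```

```bash
python3 -c "
from h import *
go([.5995,.145,.28],tgt(1))"
```

```text
t 1.7667 pos [0.5583 0.0658 0.2783] shift [-0.07   1.414 -3.28 ] turn [ 0.003 -0.     0.009] F [ 0.3 -0.4  1. ] w 0.999
```

Call:
{"fn": "drive_tool", "kwargs": {
  "series": [
    {"x":0,"y":0.6,"z":-1.4,"ax":0,"ay":0,"az":0},
    {"x":0,"y":1.2,"z":-2.7,"ax":0,"ay":0,"az":0},
    {"x":0,"y":1.41,"z":-3.28,"ax":0,"ay":0,"az":0},
    {"x":1.2,"y":1.41,"z":-3.28,"ax":0,"ay":0,"az":0},
    {"x":2.5,"y":1.41,"z":-3.28,"ax":0,"ay":0,"az":0}
  ],
  "hand": 0.7
}}

```text
time: 2.18
tool_pos: [0.6014, 0.1438, 0.2184]
tool_rot: [0.482, 0.52, 0.48, -0.517]
contact_force: [-0.0, -0.4, -0.7]
gripper_width: 0.699
```

```bash
python3 -c "
from h import *
go([.5995,.145,.121],tgt(1))
from plant import cams
for n in ('side','top'): cv2.imwrite(f'pics/{n}1.png',cams.grab_frame(n)['img'])
s=cv2.imread('pics/side1.png')[100:280,200:400];t=cv2.imread('pics/top1.png')[160:280,220:340]
cv2.imwrite('pics/c1.png',np.hstack([cv2.resize(s,(445,400)),cv2.resize(t,(355,400))[:, :355]]))"
```

```text
t 2.1833 pos [0.6014 0.1438 0.2184] shift [ 3.895 -0.103 -0.041] turn [-0.014 -0.009 -0.066] F [-0.  -0.4 -0.7] w 0.699
```

View pics/c1.png

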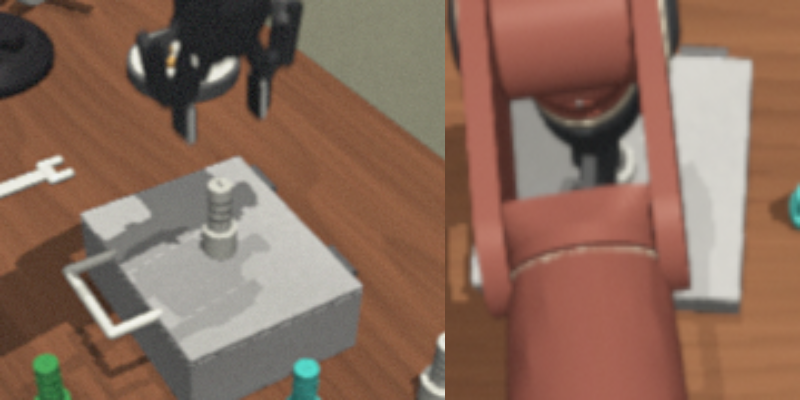

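The gripper stands open above the driver, one finger on either side of it along x, and the top camera is mostly blocked by the arm. Going down.

Call:
{"fn": "drive_tool", "kwargs": {
  "series": [
    {"x":1.0,"y":-0.05,"z":-0.04,"ax":0,"ay":0,"az":0},
    {"x":2.0,"y":-0.05,"z":-0.04,"ax":0,"ay":0,"az":0},
    {"x":3.0,"y":-0.05,"z":-0.04,"ax":0,"ay":0,"az":0},
    {"x":3.6,"y":-0.05,"z":-0.04,"ax":0,"ay":0,"az":0},
    {"x":3.6,"y":-0.05,"z":-0.04,"ax":0,"ay":0,"az":0}
  ]
}}

```text
time: 2.7
tool_pos: [0.596, 0.1428, 0.1232]
tool_rot: [-0.479, -0.517, -0.482, 0.521]
contact_force: [0.0, -0.8, -1.1]
gripper_width: 0.704
```

```bash
python3 -c "
from h import *
go([.5995,.145,.121],tgt(1))
from plant import cams
for n in ('side',): cv2.imwrite(f'pics/{n}2.png',cams.grab_frame(n)['img'])
s=cv2.imread('pics/side2.png')[130:250,230:380]
cv2.imwrite('pics/c2.png',cv2.resize(s,None,fx=5,fy=5))"
```

```text
t 2.7 pos [0.596  0.1428 0.1232] shift [ 0.085  0.131 -0.1  ] turn [-0.046  0.016  0.075] F [ 0.  -0.8 -1.1] w 0.704
```

View pics/c2.png

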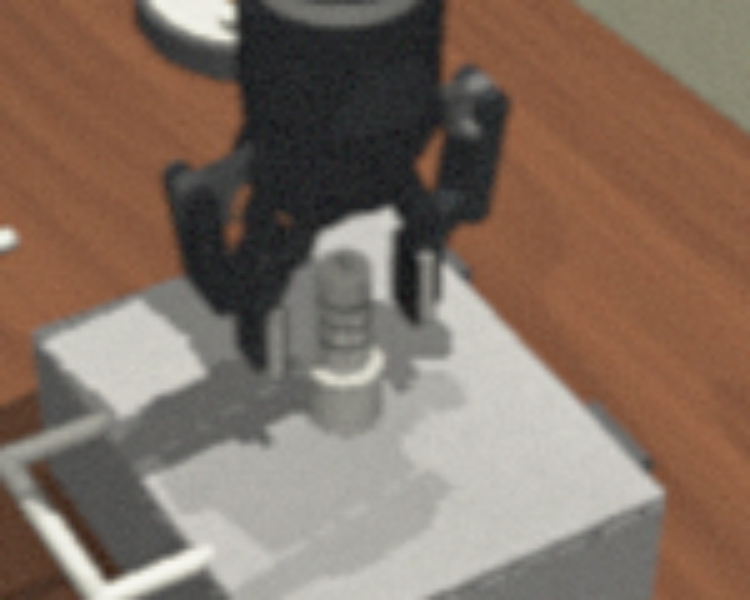

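The driver sits between the pads, and it's now about 3 mm nearer in y. I'll correct that and close.

Call:
{"fn": "drive_tool", "kwargs": {
  "series": [
    {"x":0,"y":0.1,"z":-0.05,"ax":0,"ay":0,"az":0},
    {"x":0,"y":0.1,"z":-0.05,"ax":0,"ay":0,"az":0}
  ]
}}

```text
time: 2.92
tool_pos: [0.6029, 0.1448, 0.1293]
tool_rot: [0.481, 0.52, 0.48, -0.518]
contact_force: [0.5, 0.2, 0.8]
gripper_width: 0.702
```

```bash
python3 -c "
from h import *
go([.5995,.145,.121],tgt(1))"
```

```text
t 2.9167 pos [0.6029 0.1448 0.1293] shift [ 0.329 -0.137  0.001] turn [-0.04 -0.01 -0.05] F [0.5 0.2 0.8] w 0.702
```

Call:
{"fn": "drive_tool", "kwargs": {
  "series": [
    {"x":0,"y":0,"z":0,"ax":0,"ay":0,"az":0},
    {"x":0,"y":0,"z":0,"ax":0,"ay":0,"az":0},
    {"x":0,"y":0,"z":0,"ax":0,"ay":0,"az":0},
    {"x":0,"y":0,"z":0,"ax":0,"ay":0,"az":0}
  ]
}}

```text
time: 3.25
tool_pos: [0.6012, 0.1448, 0.1269]
tool_rot: [0.481, 0.519, 0.48, -0.519]
contact_force: [-1.1, -0.8, -1.2]
gripper_width: 0.697
```

```bash
python3 -c "
from h import *
go([.5995,.145,.121],tgt(1))"
```

```text
t 3.25 pos [0.6012 0.1448 0.1269] shift [ 0.235 -0.068 -0.004] turn [-0.036 -0.002 -0.008] F [-1.1 -0.8 -1.2] w 0.697
```

Call:
{"fn": "drive_tool", "kwargs": {
  "series": [
    {"x":0.12,"y":-0.06,"z":0,"ax":0,"ay":0,"az":0},
    {"x":0.2,"y":-0.06,"z":0,"ax":0,"ay":0,"az":0},
    {"x":0.2,"y":-0.06,"z":0,"ax":0,"ay":0,"az":0},
    {"x":0.2,"y":-0.06,"z":0,"ax":0,"ay":0,"az":0}
  ]
}}

```text
time: 3.58
tool_pos: [0.5991, 0.1448, 0.1208]
tool_rot: [-0.48, -0.518, -0.481, 0.519]
contact_force: [-0.4, 0.1, 1.0]
gripper_width: 0.7
```

Call:
{"fn": "drive_tool", "kwargs": {
  "series": [
    {"x":0,"y":0,"z":0,"ax":0,"ay":0,"az":0},
    {"x":0,"y":0,"z":0,"ax":0,"ay":0,"az":0},
    {"x":0,"y":0,"z":0,"ax":0,"ay":0,"az":0},
    {"x":0,"y":0,"z":0,"ax":0,"ay":0,"az":0},
    {"x":0,"y":0,"z":0,"ax":0,"ay":0,"az":0}
  ],
  "hand": 0
}}

```text
time: 4.0
tool_pos: [0.5997, 0.1448, 0.1216]
tool_rot: [0.481, 0.519, 0.48, -0.519]
contact_force: [-0.1, 0.1, -0.3]
gripper_width: 0.242
```

Call:
{"fn": "drive_tool", "kwargs": {
  "series": [
    {"x":0,"y":0,"z":0,"ax":0,"ay":0,"az":0},
    {"x":0,"y":0,"z":0,"ax":0,"ay":0,"az":0},
    {"x":0,"y":0,"z":0,"ax":0,"ay":0,"az":0}
  ]
}}

```text
time: 4.25
tool_pos: [0.5997, 0.1448, 0.1216]
tool_rot: [0.481, 0.519, 0.48, -0.519]
contact_force: [-0.3, -0.2, 0.7]
gripper_width: 0.241
```

```bash
python3 -c "
from h import *
go([.5995,.145,.20],tgt(1))
from plant import cams
for n in ('side',): cv2.imwrite(f'pics/{n}3.png',cams.grab_frame(n)['img'])
s=cv2.imread('pics/side3.png')[130:250,230:380]
cv2.imwrite('pics/c3.png',cv2.resize(s,None,fx=5,fy=5))"
```

```text
t 4.25 pos [0.5997 0.1448 0.1216] shift [-3.137 -0.005 -0.006] turn [-0.037 -0.001 -0.006] F [-0.3 -0.2  0.7] w 0.241
```

View pics/c3.png

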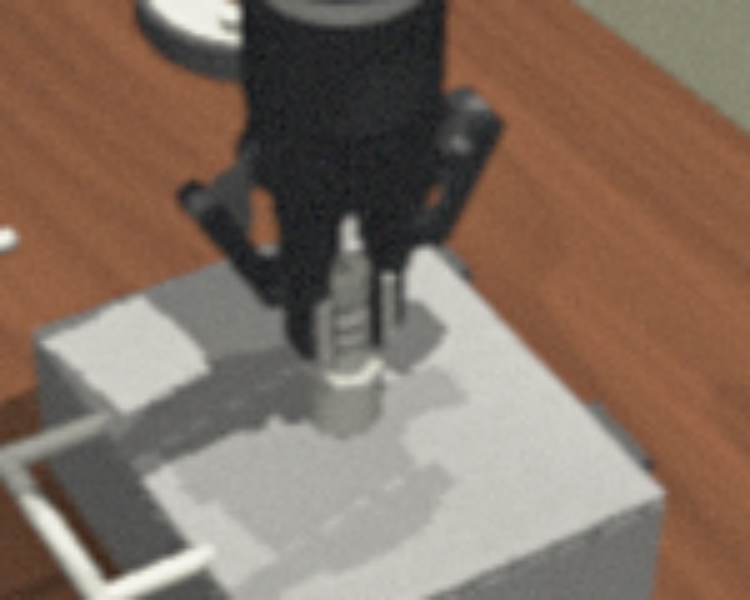

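The driver is gripped, with the opening at 0.24, about 21 mm. I'll lift it and carry it to the two-dot holder.

Call:
{"fn": "drive_tool", "kwargs": {
  "series": [
    {"x":-0.4,"y":0,"z":0,"ax":0,"ay":0,"az":0},
    {"x":-1.2,"y":0,"z":0,"ax":0,"ay":0,"az":0},
    {"x":-2.2,"y":0,"z":0,"ax":0,"ay":0,"az":0},
    {"x":-3.0,"y":-0.3,"z":0.6,"ax":0,"ay":0,"az":0},
    {"x":-3.2,"y":-0.8,"z":1.6,"ax":0,"ay":0,"az":0}
  ]
}}

```text
time: 4.72
tool_pos: [0.5787, 0.1076, 0.2062]
tool_rot: [0.483, 0.52, 0.48, -0.516]
contact_force: [1.2, -1.1, -0.5]
gripper_width: 0.246
```

```bash
python3 -c "
from h import *
go([.498,-.1185,.20],tgt(1))"
```

```text
t 4.7167 pos [0.5787 0.1076 0.2062] shift [ 0.215 -2.552  9.259] turn [-0.007 -0.019 -0.079] F [ 1.2 -1.1 -0.5] w 0.246
```

Call:
{"fn": "drive_tool", "kwargs": {
  "series": [
    {"x":0.05,"y":-0.4,"z":1.4,"ax":0,"ay":0,"az":0},
    {"x":0.1,"y":-0.8,"z":2.8,"ax":0,"ay":0,"az":0},
    {"x":0.1,"y":-1.2,"z":4.2,"ax":0,"ay":0,"az":0},
    {"x":0.1,"y":-1.6,"z":5.6,"ax":0,"ay":0,"az":0},
    {"x":0.1,"y":-1.9,"z":6.9,"ax":0,"ay":0,"az":0}
  ]
}}

```text
time: 5.13
tool_pos: [0.5145, -0.0633, 0.1988]
tool_rot: [-0.48, -0.519, -0.481, 0.519]
contact_force: [0.6, -0.1, -1.8]
gripper_width: 0.245
```

```bash
python3 -c "
from h import *
go([.498,-.1185,.16],tgt(1))"
```

```text
t 5.1333 pos [ 0.5145 -0.0633  0.1988] shift [ 1.553 -0.486  2.253] turn [-0.035  0.001  0.008] F [ 0.6 -0.1 -1.8] w 0.245
```

Call:
{"fn": "drive_tool", "kwargs": {
  "series": [
    {"x":0.3,"y":-0.3,"z":1.2,"ax":0,"ay":0,"az":0},
    {"x":0.9,"y":-0.45,"z":2.0,"ax":0,"ay":0,"az":0},
    {"x":1.6,"y":-0.49,"z":2.2,"ax":0,"ay":0,"az":0},
    {"x":2.4,"y":-0.49,"z":2.25,"ax":0,"ay":0,"az":0},
    {"x":3.0,"y":-0.49,"z":2.25,"ax":0,"ay":0,"az":0}
  ]
}}

```text
time: 5.55
tool_pos: [0.4983, -0.1176, 0.1224]
tool_rot: [-0.48, -0.519, -0.481, 0.519]
contact_force: [-0.8, -0.1, -2.3]
gripper_width: 0.237
```

Call:
{"fn": "drive_tool", "kwargs": {
  "series": [
    {"x":0,"y":0,"z":0,"ax":0,"ay":0,"az":0},
    {"x":0,"y":0,"z":0,"ax":0,"ay":0,"az":0},
    {"x":0,"y":0,"z":0,"ax":0,"ay":0,"az":0},
    {"x":0,"y":0,"z":0,"ax":0,"ay":0,"az":0},
    {"x":0,"y":0,"z":0,"ax":0,"ay":0,"az":0}
  ]
}}

```text
time: 5.97
tool_pos: [0.5004, -0.1172, 0.1254]
tool_rot: [0.481, 0.519, 0.48, -0.518]
contact_force: [-0.3, -0.2, -1.1]
gripper_width: 0.244
```

```bash
python3 -c "
from h import *
go([.498,-.1185,.16],tgt(1))
from plant import cams
for n in ('side','top'): cv2.imwrite(f'pics/{n}4.png',cams.grab_frame(n)['img'])
s=cv2.imread('pics/side4.png')[260:380,270:420]
cv2.imwrite('pics/c4.png',cv2.resize(s,None,fx=5,fy=5,interpolation=cv2.INTER_CUBIC))
s=cv2.imread('pics/top4.png')[200:300,340:440]
cv2.imwrite('pics/c4t.png',cv2.resize(s,None,fx=5,fy=5,interpolation=cv2.INTER_CUBIC))"
```

```text
t 5.9667 pos [ 0.5004 -0.1172  0.1254] shift [-1.384 -0.087  0.06 ] turn [-0.033  0.008 -0.028] F [-0.3 -0.2 -1.1] w 0.244
```

View pics/c4.png

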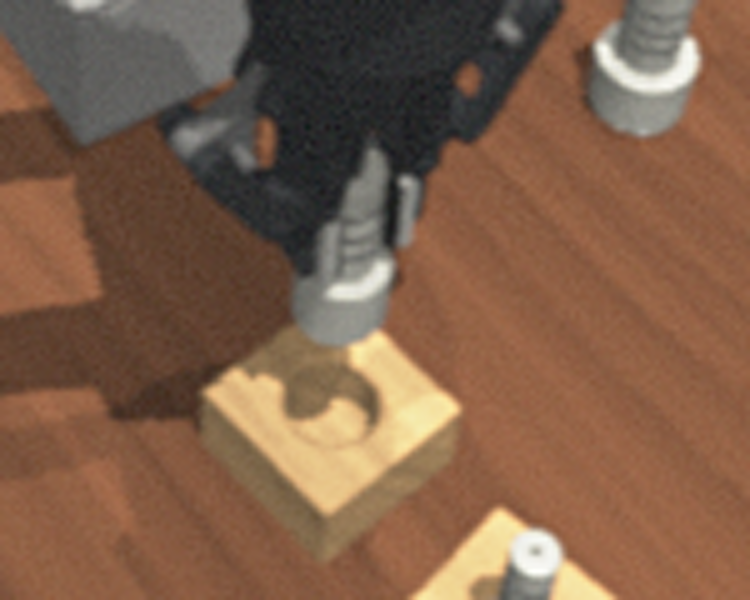

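View pics/c4t.png

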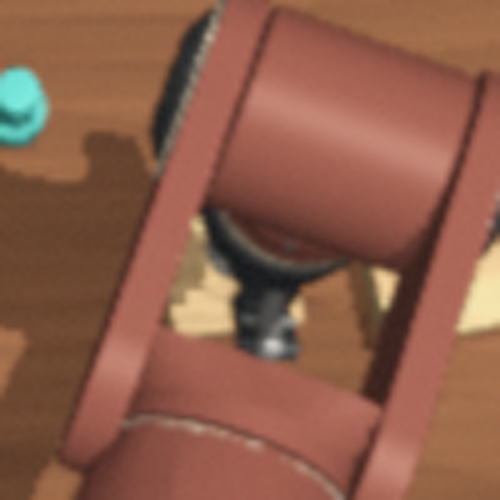

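The side view shows the foot at about crop (341,310), hanging above the hole at about crop (332,404). I'll work out where each really is.

```bash
python3 -c "
from h import *
a=np.linspace(0,2*np.pi,200)
def ext(c,r,z):
    p=proj('side',np.c_[c[0]+r*np.cos(a),c[1]+r*np.sin(a),0*a+z]);p=(p-[270,260]+.5)*5-.5
    return p.min(0).round(),p.max(0).round()
s,R=st();t=s['tool_pos'];print(t)
print('foot r16',ext(t,.016,t[2]-.0386+.002),'r14',ext(t,.014,t[2]-.0386))
print('foot top edge',ext(t,.016,t[2]-.0386+.03))
print('handle bottom',ext(t,.011,t[2]-.0386+.03))
for r in(.017,.019):print('hole',ext((.498,-.1185),r,.035))
for P in([.498,-.1185,.035],[.499,-.1185,.035],[.498,-.1175,.035],[*t[:2],.035]):print((proj('side',P)-[270,260])*5)
c=crop([(325,322),(463,408),(322,513),(202,397)],270,260,5);w=plane('side',c,.035);print(w.mean(0))
"
```

```text
[ 0.500044   -0.11712377  0.12490939]
foot r16 (array([293., 268.]), array([388., 349.])) r14 (array([298., 277.]), array([382., 347.]))
foot top edge (array([296., 220.]), array([394., 302.]))
handle bottom (array([311., 232.]), array([379., 288.]))
hole (array([281., 357.]), array([378., 441.]))
hole (array([275., 352.]), array([383., 447.]))
[[327.36901617 396.63216244]]
[[329.62620455 395.21526617]]
[[325.63990075 394.59294883]]
[[329.5993776  390.93734742]]
[ 0.49519738 -0.12134839  0.035     ]
```

```bash
python3 - <<'E'
from h import *
for n,(x0,y0,x1,y1) in(("side",(305,315,366,373)),("top",(366,235,406,272))):
  im=cv2.imread(f"pics/{n}0.png").astype(int)
  c=im[y0:y1,x0:x1]
  print(n,c[(y1-y0)//2-8,::6].tolist())
  for th in(140,160,175):
    m=((c[...,1]>th)&(c[...,2]-c[...,0]>40)).astype(np.uint8)
    k,l,s,_=cv2.connectedComponentsWithStats(m);i=1+np.argmax(s[1:,4])
    cn,_=cv2.findContours((l==i).astype(np.uint8),cv2.RETR_CCOMP,cv2.CHAIN_APPROX_NONE)
    cn=sorted(cn,key=len)
    o=cn[-1][:,0]+[x0,y0];w=plane(n,o,.035)[:,:2].astype(np.float32)
    print(th,cv2.minAreaRect(w*1000))
    if len(cn)>1 and len(cn[-2])>5:
      h=cn[-2][:,0]+[x0,y0];w=plane(n,h,.035)[:,:2].astype(np.float32);print("  inner",cv2.minEnclosingCircle(w*1000),s[i])
im=cv2.imread("pics/side0.png")[320:370,310:365];cv2.imwrite("pics/z1.png",cv2.resize(im,None,fx=12,fy=12,interpolation=cv2.INTER_CUBIC)[:600])
im=cv2.imread("pics/side4.png")[290:340,320:370];cv2.imwrite("pics/z2.png",cv2.resize(im,None,fx=12,fy=12,interpolation=cv2.INTER_CUBIC))
E
```

```text
side [[69, 96, 147], [77, 109, 153], [139, 199, 235], [147, 209, 238], [79, 113, 139], [78, 111, 136], [69, 96, 118], [152, 218, 240], [147, 211, 240], [54, 79, 121], [67, 91, 137]]
140 ((498.62591552734375, -119.2936782836914), (65.12679290771484, 65.3310775756836), 5.03804874420166)
  inner ((498.1466979980469, -120.14369201660156), 18.069406509399414) [   6    4   51   44 1073]
160 ((498.7291259765625, -119.46959686279297), (63.187034606933594, 64.27017211914062), 5.705338954925537)
  inner ((497.3841552734375, -120.775146484375), 19.408029556274414) [   6    4   51   44 1005]
175 ((498.78228759765625, -119.16322326660156), (63.06767272949219, 63.359222412109375), 5.082010746002197)
  inner ((497.8023681640625, -120.29578399658203), 19.812198638916016) [  7   4  49  43 948]
top [[68, 99, 148], [144, 196, 214], [174, 227, 243], [162, 215, 234], [175, 229, 242], [176, 231, 243], [67, 98, 147]]
140 ((498.2688293457031, -118.20864868164062), (66.66537475585938, 67.14131927490234), 5.263681888580322)
  inner ((502.02740478515625, -122.35531616210938), 15.131699562072754) [  5   4  30  29 696]
160 ((498.39434814453125, -118.26626586914062), (65.52647399902344, 65.21331787109375), 5.461639881134033)
  inner ((499.92901611328125, -120.46700286865234), 17.258026123046875) [  6   4  29  28 648]
175 ((498.5233459472656, -118.2389907836914), (64.10491180419922, 64.64698028564453), 5.571954250335693)
  inner ((498.4657287597656, -119.0549087524414), 19.372081756591797) [  6   4  29  28 615]
```

View pics/z1.png

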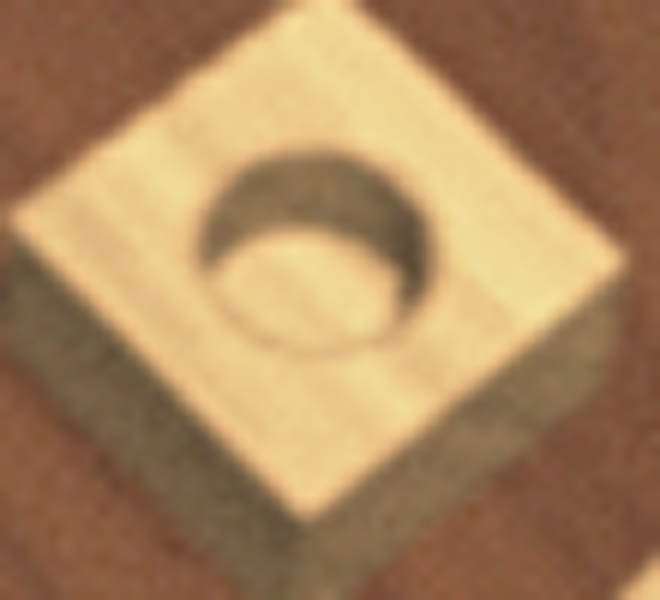

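View pics/z2.png

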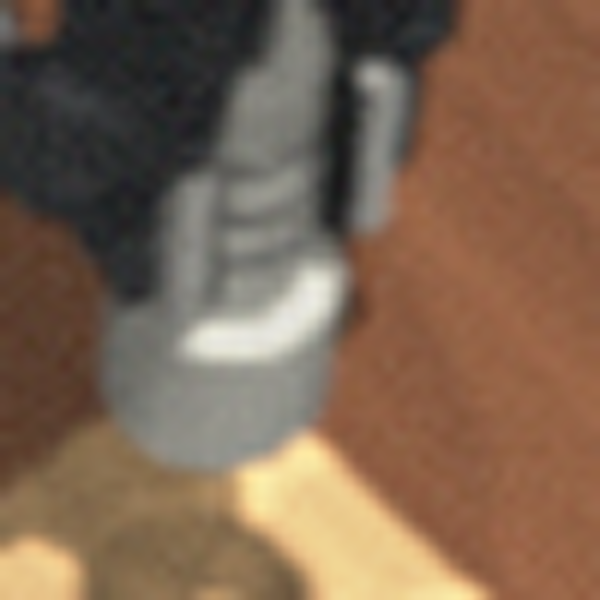

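```bash
python3 -c "
from h import *
go([.4983,-.1196,.0836],tgt(1))"
```

```text
t 6.0667 pos [ 0.5    -0.1171  0.1249] shift [ 1.652 -0.065  0.103] turn [-0.033  0.006 -0.02 ] F [ 0.7  0.1 -1.7] w 0.244
```

Call:
{"fn": "drive_tool", "kwargs": {
  "series": [
    {"x":0.3,"y":-0.03,"z":0.1,"ax":0,"ay":0,"az":0},
    {"x":0.8,"y":-0.05,"z":0.1,"ax":0,"ay":0,"az":0},
    {"x":1.2,"y":-0.06,"z":0.1,"ax":0,"ay":0,"az":0},
    {"x":1.5,"y":-0.06,"z":0.1,"ax":0,"ay":0,"az":0},
    {"x":1.55,"y":-0.06,"z":0.1,"ax":0,"ay":0,"az":0}
  ]
}}

```text
time: 6.48
tool_pos: [0.4958, -0.1187, 0.0819]
tool_rot: [-0.479, -0.518, -0.482, 0.52]
contact_force: [-0.3, -0.5, -1.7]
gripper_width: 0.24
```

Call:
{"fn": "drive_tool", "kwargs": {
  "series": [
    {"x":0,"y":0,"z":0,"ax":0,"ay":0,"az":0},
    {"x":0,"y":0,"z":0,"ax":0,"ay":0,"az":0},
    {"x":0,"y":0,"z":0,"ax":0,"ay":0,"az":0},
    {"x":0,"y":0,"z":0,"ax":0,"ay":0,"az":0},
    {"x":0,"y":0,"z":0,"ax":0,"ay":0,"az":0}
  ]
}}

```text
time: 6.9
tool_pos: [0.4981, -0.1196, 0.0857]
tool_rot: [0.481, 0.519, 0.48, -0.519]
contact_force: [0.2, 0.2, -1.1]
gripper_width: 0.24
```

```bash
python3 -c "
from h import *
go([.4983,-.1196,.0486],tgt(1))
from plant import cams
cv2.imwrite('pics/side5.png',cams.grab_frame('side')['img'])
im=cv2.imread('pics/side5.png')[310:360,310:370];cv2.imwrite('pics/z5.png',cv2.resize(im,None,fx=12,fy=12,interpolation=cv2.INTER_CUBIC))"
```

```text
t 6.9 pos [ 0.4981 -0.1196  0.0857] shift [ 1.483e+00  5.000e-03 -1.000e-03] turn [-0.036  0.004 -0.012] F [ 0.2  0.2 -1.1] w 0.24
```

View pics/z5.png

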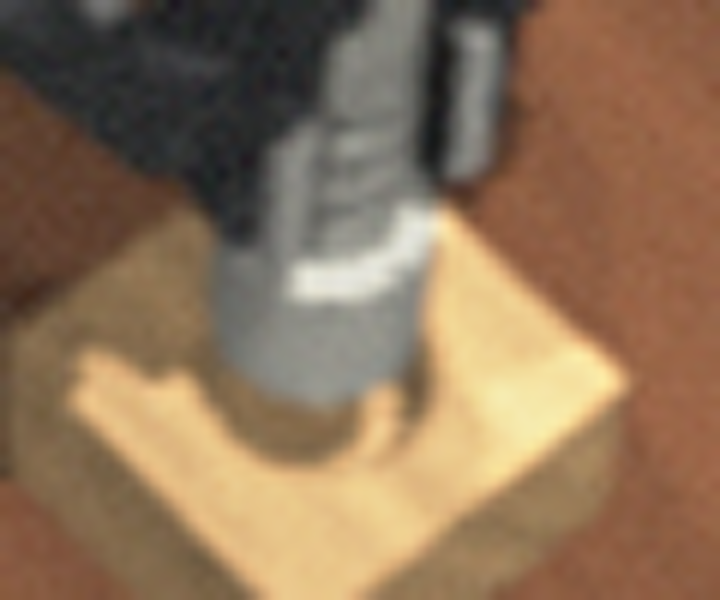

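The foot is centred over the hole: about 322 wide-centre against a predicted 322. Going in slowly.

Call:
{"fn": "drive_tool", "kwargs": {
  "series": [
    {"x":0.2,"y":0,"z":0,"ax":0,"ay":0,"az":0},
    {"x":0.4,"y":0,"z":0,"ax":0,"ay":0,"az":0},
    {"x":0.6,"y":0,"z":0,"ax":0,"ay":0,"az":0},
    {"x":0.8,"y":0,"z":0,"ax":0,"ay":0,"az":0},
    {"x":0.8,"y":0,"z":0,"ax":0,"ay":0,"az":0}
  ]
}}

```text
time: 7.37
tool_pos: [0.4977, -0.1195, 0.0639]
tool_rot: [0.481, 0.519, 0.48, -0.519]
contact_force: [2.4, -1.6, -3.2]
gripper_width: 0.243
```

```bash
python3 -c "
from h import *
go([.4983,-.1196,.0486],tgt(1))"
```

```text
t 7.3667 pos [ 0.4977 -0.1195  0.0639] shift [0.61  0.025 0.004] turn [-0.038  0.    -0.002] F [ 2.4 -1.6 -3.2] w 0.243
```

Call:
{"fn": "drive_tool", "kwargs": {
  "series": [
    {"x":0.15,"y":0,"z":0,"ax":0,"ay":0,"az":0},
    {"x":0.3,"y":0,"z":0,"ax":0,"ay":0,"az":0},
    {"x":0.45,"y":0,"z":0,"ax":0,"ay":0,"az":0},
    {"x":0.55,"y":0,"z":0,"ax":0,"ay":0,"az":0},
    {"x":0.55,"y":0,"z":0,"ax":0,"ay":0,"az":0}
  ]
}}

```text
time: 7.78
tool_pos: [0.4977, -0.1194, 0.0507]
tool_rot: [0.481, 0.519, 0.48, -0.519]
contact_force: [1.8, 0.3, -1.8]
gripper_width: 0.242
```

Call:
{"fn": "drive_tool", "kwargs": {
  "series": [
    {"x":0.04,"y":0,"z":0,"ax":0,"ay":0,"az":0},
    {"x":0.04,"y":0,"z":0,"ax":0,"ay":0,"az":0},
    {"x":0.04,"y":0,"z":0,"ax":0,"ay":0,"az":0}
  ]
}}

```text
time: 8.03
tool_pos: [0.4978, -0.1194, 0.0503]
tool_rot: [0.481, 0.519, 0.48, -0.519]
contact_force: [1.2, -0.4, -3.0]
gripper_width: 0.241
```

Call:
{"fn": "drive_tool", "kwargs": {
  "series": [
    {"x":0.06,"y":0,"z":0,"ax":0,"ay":0,"az":0},
    {"x":0.12,"y":0,"z":0,"ax":0,"ay":0,"az":0},
    {"x":0.12,"y":0,"z":0,"ax":0,"ay":0,"az":0},
    {"x":0.12,"y":0,"z":0,"ax":0,"ay":0,"az":0}
  ]
}}

```text
time: 8.37
tool_pos: [0.498, -0.1195, 0.0485]
tool_rot: [-0.48, -0.519, -0.481, 0.519]
contact_force: [-1.9, 0.2, 5.5]
gripper_width: 0.24
```

The force is now upward, +5.5 N at the predicted height, so the driver is on the floor of the hole. Releasing it.

Call:
{"fn": "drive_tool", "kwargs": {
  "series": [
    {"x":0,"y":0,"z":0,"ax":0,"ay":0,"az":0},
    {"x":0,"y":0,"z":0,"ax":0,"ay":0,"az":0},
    {"x":0,"y":0,"z":0,"ax":0,"ay":0,"az":0},
    {"x":0,"y":0,"z":0,"ax":0,"ay":0,"az":0},
    {"x":0,"y":0,"z":0,"ax":0,"ay":0,"az":0}
  ],
  "hand": 0.65
}}

```text
time: 8.78
tool_pos: [0.4976, -0.1194, 0.0471]
tool_rot: [-0.48, -0.519, -0.481, 0.519]
contact_force: [0.2, 0.1, -0.8]
gripper_width: 0.649
```

Call:
{"fn": "drive_tool", "kwargs": {
  "series": [
    {"x":-0.4,"y":0,"z":0,"ax":0,"ay":0,"az":0},
    {"x":-1.2,"y":0,"z":0,"ax":0,"ay":0,"az":0},
    {"x":-2.4,"y":0,"z":0,"ax":0,"ay":0,"az":0},
    {"x":-3.6,"y":0,"z":0,"ax":0,"ay":0,"az":0},
    {"x":-4.8,"y":0,"z":0,"ax":0,"ay":0,"az":0}
  ]
}}

```text
time: 9.2
tool_pos: [0.4974, -0.1193, 0.1691]
tool_rot: [-0.48, -0.519, -0.481, 0.519]
contact_force: [0.8, -0.5, 0.7]
gripper_width: 0.645
```

```bash
python3 -c "
from h import *
go([.466,.158,.20],tgt(1))
from plant import cams
cv2.imwrite('pics/side6.png',cams.grab_frame('side')['img'])
im=cv2.imread('pics/side6.png')[270:390,290:440];cv2.imwrite('pics/z6.png',cv2.resize(im,None,fx=5,fy=5,interpolation=cv2.INTER_CUBIC))"
```

```text
t 9.2 pos [ 0.4974 -0.1193  0.1691] shift [ -1.234  -2.101 -10.963] turn [-0.037 -0.001  0.002] F [ 0.8 -0.5  0.7] w 0.645
```

View pics/z6.png

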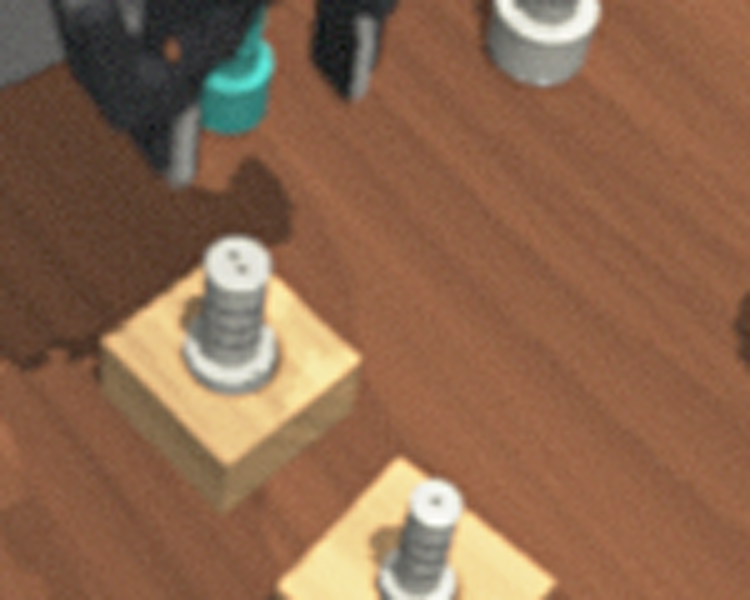

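The driver stands upright in the two-dot holder with only a thin ring of its foot showing, and it has been released. Next is the bar. Its middle comes out at about (0.467, 0.1586) from the case centre and yaw, which agrees with the direct sightings.

Call:
{"fn": "drive_tool", "kwargs": {
  "series": [
    {"x":0,"y":-0.2,"z":-1.0,"ax":0,"ay":0,"az":0},
    {"x":0,"y":-0.4,"z":-2.4,"ax":0,"ay":0,"az":0},
    {"x":0,"y":-0.7,"z":-3.9,"ax":0,"ay":0,"az":0},
    {"x":0,"y":-1.0,"z":-5.4,"ax":0,"ay":0,"az":0},
    {"x":0,"y":-1.3,"z":-6.9,"ax":0,"ay":0,"az":0}
  ],
  "hand": 0.42
}}

```text
time: 9.67
tool_pos: [0.4782, 0.0565, 0.1681]
tool_rot: [0.481, 0.519, 0.48, -0.519]
contact_force: [0.2, 0.3, -0.1]
gripper_width: 0.424
```

```bash
python3 -c "
from h import *
go([.4668,.1586,.13],tgt(1))"
```

```text
t 9.6667 pos [0.4782 0.0565 0.1681] shift [ 1.523 -0.772 -4.037] turn [-0.047 -0.002 -0.014] F [ 0.2  0.3 -0.1] w 0.424
```

Call:
{"fn": "drive_tool", "kwargs": {
  "series": [
    {"x":0,"y":-0.3,"z":-1.4,"ax":0,"ay":0,"az":0},
    {"x":0,"y":-0.6,"z":-2.8,"ax":0,"ay":0,"az":0},
    {"x":0,"y":-0.75,"z":-3.7,"ax":0,"ay":0,"az":0},
    {"x":0.5,"y":-0.77,"z":-4.04,"ax":0,"ay":0,"az":0},
    {"x":1.2,"y":-0.77,"z":-4.04,"ax":0,"ay":0,"az":0}
  ]
}}

```text
time: 10.08
tool_pos: [0.4684, 0.1592, 0.1391]
tool_rot: [0.482, 0.52, 0.48, -0.516]
contact_force: [-0.7, 0.0, -0.5]
gripper_width: 0.418
```

Call:
{"fn": "drive_tool", "kwargs": {
  "series": [
    {"x":0.3,"y":0,"z":0,"ax":0,"ay":0,"az":0},
    {"x":0.3,"y":0,"z":0,"ax":0,"ay":0,"az":0},
    {"x":0.3,"y":0,"z":0,"ax":0,"ay":0,"az":0},
    {"x":0.3,"y":0,"z":0,"ax":0,"ay":0,"az":0}
  ]
}}

```text
time: 10.42
tool_pos: [0.4676, 0.1566, 0.1304]
tool_rot: [0.48, 0.519, 0.48, -0.519]
contact_force: [0.2, 0.3, 1.2]
gripper_width: 0.419
```

```bash
python3 -c "
from h import *
go([.4668,.1586,.06],tgt(1))
from plant import cams
cv2.imwrite('pics/side7.png',cams.grab_frame('side')['img'])
im=cv2.imread('pics/side7.png')[150:290,200:370];cv2.imwrite('pics/z7.png',cv2.resize(im,None,fx=4.2,fy=4.2,interpolation=cv2.INTER_CUBIC))"
```

```text
t 10.4167 pos [0.4676 0.1566 0.1304] shift [ 2.815 -0.04  -0.078] turn [-0.051 -0.001 -0.008] F [0.2 0.3 1.2] w 0.419
```

View pics/z7.png

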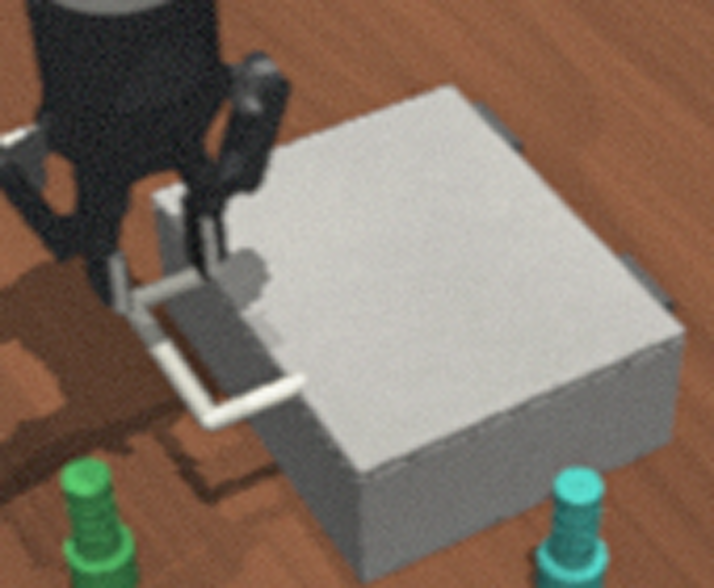

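The fingers straddle the bar in x and are still above it, and the green look-alike is clear. Going down.

Call:
{"fn": "drive_tool", "kwargs": {
  "series": [
    {"x":0.5,"y":-0.03,"z":-0.08,"ax":0,"ay":0,"az":0},
    {"x":1.2,"y":-0.03,"z":-0.08,"ax":0,"ay":0,"az":0},
    {"x":1.9,"y":-0.03,"z":-0.08,"ax":0,"ay":0,"az":0},
    {"x":2.5,"y":-0.03,"z":-0.08,"ax":0,"ay":0,"az":0},
    {"x":2.75,"y":-0.03,"z":-0.08,"ax":0,"ay":0,"az":0}
  ]
}}

```text
time: 10.88
tool_pos: [0.4649, 0.1589, 0.0584]
tool_rot: [-0.48, -0.518, -0.481, 0.52]
contact_force: [0.2, -0.0, -0.4]
gripper_width: 0.418
```

Call:
{"fn": "drive_tool", "kwargs": {
  "series": [
    {"x":0,"y":0,"z":0,"ax":0,"ay":0,"az":0},
    {"x":0,"y":0,"z":0,"ax":0,"ay":0,"az":0},
    {"x":0,"y":0,"z":0,"ax":0,"ay":0,"az":0},
    {"x":0,"y":0,"z":0,"ax":0,"ay":0,"az":0}
  ]
}}

```text
time: 11.22
tool_pos: [0.4675, 0.1595, 0.0624]
tool_rot: [0.481, 0.519, 0.48, -0.518]
contact_force: [0.6, 0.1, -0.5]
gripper_width: 0.422
```

```bash
python3 -c "
from h import *
go([.4668,.1586,.06],tgt(1))
from plant import cams
cv2.imwrite('pics/side8.png',cams.grab_frame('side')['img'])
im=cv2.imread('pics/side8.png')[150:290,200:370];cv2.imwrite('pics/z8.png',cv2.resize(im,None,fx=4.2,fy=4.2,interpolation=cv2.INTER_CUBIC))"
```

```text
t 11.2167 pos [0.4675 0.1595 0.0624] shift [ 0.094 -0.024  0.036] turn [-0.037 -0.007 -0.027] F [ 0.6  0.1 -0.5] w 0.422
```

View pics/z8.png

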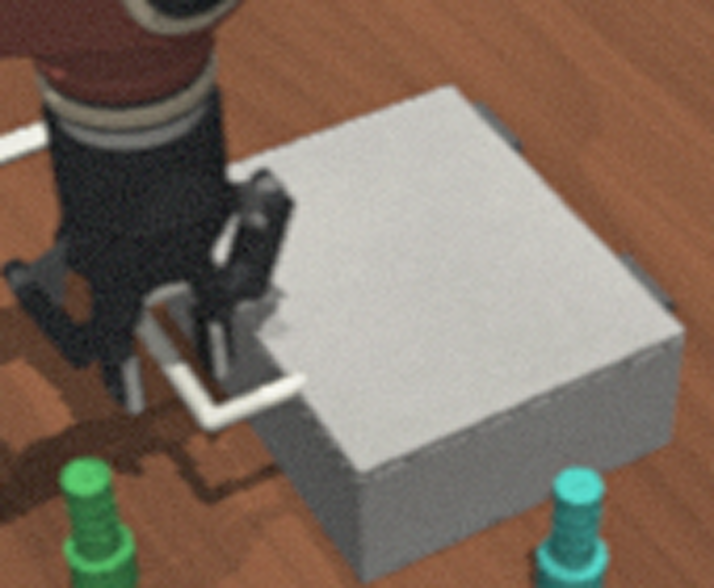

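The bar runs between the pads and neither finger touches the case. Closing.

Call:
{"fn": "drive_tool", "kwargs": {
  "series": [
    {"x":0.06,"y":0,"z":0,"ax":0,"ay":0,"az":0},
    {"x":0.06,"y":0,"z":0,"ax":0,"ay":0,"az":0},
    {"x":0.06,"y":0,"z":0,"ax":0,"ay":0,"az":0},
    {"x":0.06,"y":0,"z":0,"ax":0,"ay":0,"az":0},
    {"x":0.06,"y":0,"z":0,"ax":0,"ay":0,"az":0}
  ],
  "hand": 0
}}

```text
time: 11.68
tool_pos: [0.4686, 0.1592, 0.0606]
tool_rot: [0.482, 0.52, 0.479, -0.517]
contact_force: [5.5, -0.4, -2.0]
gripper_width: 0.09
```

Call:
{"fn": "drive_tool", "kwargs": {
  "series": [
    {"x":0,"y":0,"z":0,"ax":0,"ay":0,"az":0},
    {"x":0,"y":0,"z":0,"ax":0,"ay":0,"az":0},
    {"x":0,"y":0,"z":0,"ax":0,"ay":0,"az":0}
  ]
}}

```text
time: 11.93
tool_pos: [0.4686, 0.1592, 0.0606]
tool_rot: [0.482, 0.52, 0.479, -0.517]
contact_force: [5.0, -0.6, -1.3]
gripper_width: 0.091
```

```bash
cat > arc.py <<'E'
from h import *
s,R=st();P=s["tool_pos"];u=np.array([np.cos(yaw),np.sin(yaw),0]);Hx=np.array([.6885,.1424,.079])
g=P+R.apply([-.0187,0,0])
v=g-Hx;print("t",s["time"],"grasp pt",g.round(4),"r",np.hypot(v@u,v[2]),"ang",np.degrees(np.arctan2(v[2],-v@u)),"F",s["contact_force"].round(1),"M",s["ft_torque"].round(2),"w",s["gripper_width"])
b=np.array([np.hypot(v@u,v[2])]);a0=np.arctan2(v[2],-v@u);r=.222
for a in range(5,55,5):
    p=np.radians(a);d=r*(-u*np.cos(p)+np.array([0,0,1])*np.sin(p))-r*(-u*np.cos(a0)+np.array([0,0,1])*np.sin(a0))
    print(a,(R.inv().apply(d)/.025).round(2))
E
python3 arc.py
```

```text
t 11.9333 grasp pt [0.4685 0.1592 0.0793] r 0.22067005021391253 ang 0.07504837110527576 F [ 5.  -0.6 -1.3] M [-0.01 -0.88  0.04] w 0.09061561141127915
5 [-0.76  0.04 -0.  ]
10 [-1.53  0.14 -0.  ]
15 [-2.29  0.31 -0.  ]
20 [-3.02  0.55 -0.  ]
25 [-3.74  0.85 -0.  ]
30 [-4.42  1.21 -0.01]
35 [-5.07  1.63 -0.01]
40 [-5.68  2.11 -0.01]
45 [-6.25  2.63 -0.01]
50 [-6.77  3.21 -0.01]
```

Bar gripped, with the hinge radius reading 0.221 m. I'll lift along the arc in stages.

Call:
{"fn": "drive_tool", "kwargs": {
  "series": [
    {"x":-0.25,"y":0.01,"z":0,"ax":0,"ay":0,"az":0},
    {"x":-0.6,"y":0.03,"z":0,"ax":0,"ay":0,"az":0},
    {"x":-0.95,"y":0.06,"z":0,"ax":0,"ay":0,"az":0},
    {"x":-1.25,"y":0.1,"z":0,"ax":0,"ay":0,"az":0},
    {"x":-1.53,"y":0.14,"z":0,"ax":0,"ay":0,"az":0}
  ]
}}

```text
time: 12.35
tool_pos: [0.4718, 0.159, 0.0989]
tool_rot: [0.482, 0.52, 0.479, -0.517]
contact_force: [7.4, 0.4, -4.3]
gripper_width: 0.091
```

```bash
python3 arc.py
```

```text
t 12.35 grasp pt [0.4717 0.159  0.1176] r 0.22083451759423892 ang 10.056423361060846 F [ 7.4  0.4 -4.3] M [ 0.05 -0.94  0.03] w 0.09111773008706066
5 [ 0.78 -0.11  0.  ]
10 [ 0.01 -0.    0.  ]
15 [-0.75  0.17 -0.  ]
20 [-1.48  0.41 -0.  ]
25 [-2.2   0.71 -0.  ]
30 [-2.88  1.07 -0.01]
35 [-3.54  1.49 -0.01]
40 [-4.15  1.96 -0.01]
45 [-4.72  2.49 -0.01]
50 [-5.24  3.06 -0.01]
```

Call:
{"fn": "drive_tool", "kwargs": {
  "series": [
    {"x":-0.45,"y":0.1,"z":0,"ax":0,"ay":0,"az":0},
    {"x":-0.9,"y":0.22,"z":0,"ax":0,"ay":0,"az":0},
    {"x":-1.35,"y":0.37,"z":0,"ax":0,"ay":0,"az":0},
    {"x":-1.8,"y":0.54,"z":0,"ax":0,"ay":0,"az":0},
    {"x":-2.2,"y":0.72,"z":0,"ax":0,"ay":0,"az":0}
  ]
}}

```text
time: 12.77
tool_pos: [0.4881, 0.1578, 0.1533]
tool_rot: [0.48, 0.519, 0.481, -0.519]
contact_force: [2.5, 1.3, -4.9]
gripper_width: 0.086
```

```bash
python3 arc.py
```

```text
t 12.7667 grasp pt [0.4881 0.1577 0.172 ] r 0.22146768113208753 ang 24.822547678910436 F [ 2.5  1.3 -4.9] M [ 0.18 -0.32  0.06] w 0.0864763264170731
5 [ 2.95 -0.79  0.  ]
10 [ 2.19 -0.69  0.  ]
15 [ 1.43 -0.52  0.  ]
20 [ 0.69 -0.28  0.  ]
25 [-0.02  0.01 -0.  ]
30 [-0.71  0.37 -0.  ]
35 [-1.37  0.79 -0.  ]
40 [-1.98  1.26 -0.  ]
45 [-2.55  1.78 -0.01]
50 [-3.07  2.35 -0.01]
```

Call:
{"fn": "drive_tool", "kwargs": {
  "series": [
    {"x":-0.42,"y":0.21,"z":0,"ax":0,"ay":0,"az":0},
    {"x":-0.84,"y":0.45,"z":0,"ax":0,"ay":0,"az":0},
    {"x":-1.24,"y":0.7,"z":0,"ax":0,"ay":0,"az":0},
    {"x":-1.62,"y":0.97,"z":0,"ax":0,"ay":0,"az":0},
    {"x":-1.98,"y":1.26,"z":0,"ax":0,"ay":0,"az":0}
  ]
}}

```text
time: 13.18
tool_pos: [0.5184, 0.1556, 0.2033]
tool_rot: [-0.479, -0.518, -0.482, 0.52]
contact_force: [-8.9, 3.0, 4.2]
gripper_width: 0.091
```

```bash
python3 arc.py
```

```text
t 13.1833 grasp pt [0.5184 0.1556 0.222 ] r 0.22259516259703685 ang 39.98266825323502 F [-8.9  3.   4.2] M [0.41 1.59 0.  ] w 0.09139232956791572
5 [ 4.94 -2.02  0.01]
10 [ 4.17 -1.92  0.01]
15 [ 3.42 -1.76  0.01]
20 [ 2.68 -1.53  0.  ]
25 [ 1.96 -1.23  0.  ]
30 [ 1.27 -0.88  0.  ]
35 [ 0.61 -0.47  0.  ]
40 [-0.  0. -0.]
45 [-0.58  0.52 -0.  ]
50 [-1.1   1.09 -0.  ]
```

Call:
{"fn": "drive_tool", "kwargs": {
  "series": [
    {"x":-0.28,"y":0.22,"z":0,"ax":0,"ay":0,"az":0},
    {"x":-0.57,"y":0.46,"z":0,"ax":0,"ay":0,"az":0},
    {"x":-0.84,"y":0.74,"z":0,"ax":0,"ay":0,"az":0},
    {"x":-1.1,"y":1.02,"z":0,"ax":0,"ay":0,"az":0},
    {"x":-1.1,"y":1.02,"z":0,"ax":0,"ay":0,"az":0}
  ]
}}

```text
time: 13.6
tool_pos: [0.546, 0.1535, 0.2324]
tool_rot: [0.481, 0.519, 0.48, -0.518]
contact_force: [-6.2, 2.2, 3.4]
gripper_width: 0.093
```

Call:
{"fn": "drive_tool", "kwargs": {
  "series": [
    {"x":0,"y":0,"z":0,"ax":0,"ay":0,"az":0},
    {"x":0,"y":0,"z":0,"ax":0,"ay":0,"az":0},
    {"x":0,"y":0,"z":0,"ax":0,"ay":0,"az":0},
    {"x":0,"y":0,"z":0,"ax":0,"ay":0,"az":0}
  ]
}}

```text
time: 13.93
tool_pos: [0.544, 0.1537, 0.2306]
tool_rot: [-0.48, -0.518, -0.481, 0.519]
contact_force: [-6.2, 3.2, 3.9]
gripper_width: 0.091
```

```bash
python3 arc.py|head -1; python3 -c "
from h import *
from plant import cams
for n in('side','top'): cv2.imwrite(f'pics/{n}9.png',cams.grab_frame(n)['img'])"
```

```text
t 13.9333 grasp pt [0.544  0.1537 0.2493] r 0.22364020091873837 ang 49.60853840835829 F [-6.2  3.2  3.9] M [0.44 1.32 0.01] w 0.09108941411889751
```

View pics/side9.png

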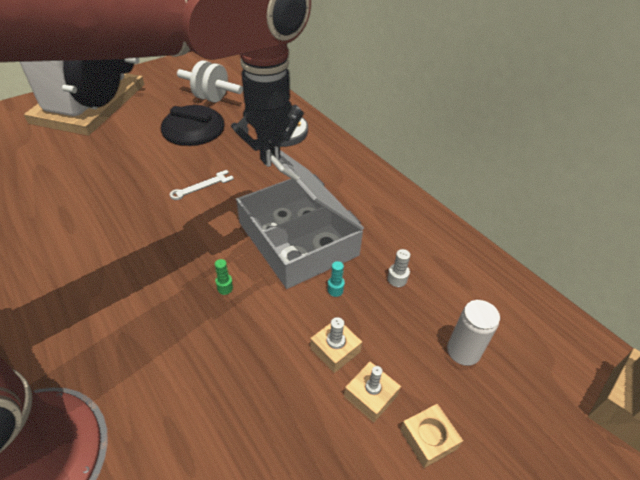

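View pics/top9.png

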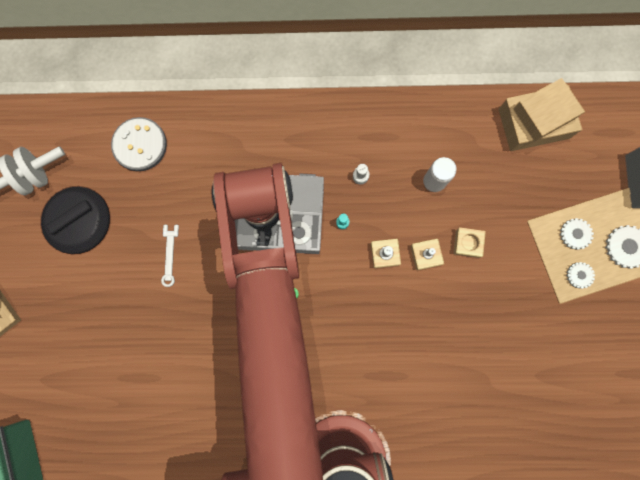

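The side view shows the lid raised with the bar at about (275,160) in the gripper, the driver upright in its holder at (337,335), and the other items where they were. I'll check the angle from the image as well.

```bash
python3 - <<'E'
from h import *
u=np.array([np.cos(yaw),np.sin(yaw),0]);v=np.array([-np.sin(yaw),np.cos(yaw),0]);H=np.array([.6885,.1424,.079])
for a in(45,50,55):
  p=np.radians(a);c=H-v*.11+.18*(-u*np.cos(p)+[0,0,np.sin(p)]);n=np.array([0,0,0])
  print(a,"right front corner",((proj("side",c)-[230,130])*5).round(), "bar end",((proj("side",H-v*.045+.222*(-u*np.cos(p)+[0,0,np.sin(p)]))-[230,130])*5).round())
im=cv2.imread("pics/side9.png")[130:250,230:380];cv2.imwrite("pics/z9.png",cv2.resize(im,None,fx=5,fy=5,interpolation=cv2.INTER_CUBIC))
E
python3 arc.py|head -1
```

```text
45 right front corner [[399. 371.]] bar end [[231. 228.]]
50 right front corner [[428. 337.]] bar end [[266. 185.]]
55 right front corner [[460. 304.]] bar end [[304. 144.]]
t 14.0333 grasp pt [0.544  0.1537 0.2493] r 0.2236413021352962 ang 49.61066102179643 F [-5.8  2.9  4.5] M [0.45 1.27 0.07] w 0.09170698938918602
```

View pics/z9.png

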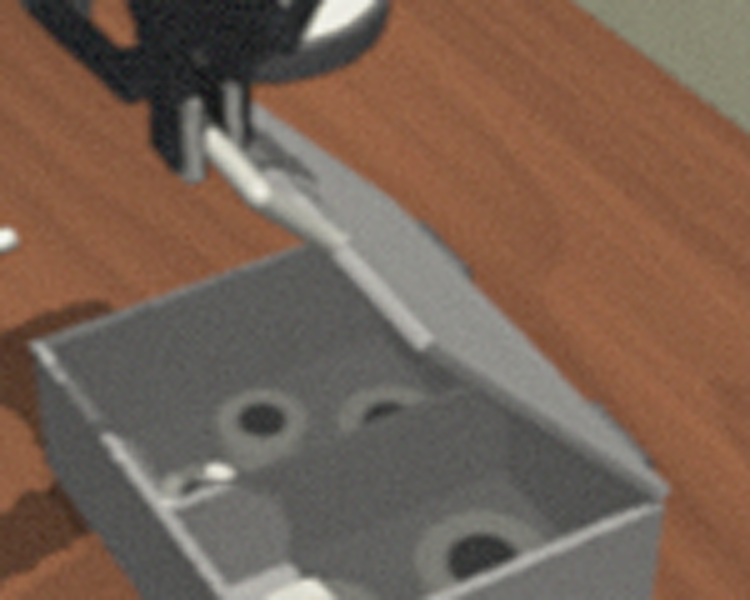

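The lid's front corner is at about (430,342) and the bar end at about (262,192), which matches 49–50°. The arm is steady, so I'm handing in.

```bash
python3 -c "
from plant import workorder
print(workorder.job_done())"
```

```text
the job is handed in; nothing more can be done
None
```

The driver is back in its holder and the lid is held open at about 49.6°. I handed the job in at about 14 s of the 54 s allowed; no verdict was reported.

- **Driver:** I put it in the 34 mm hole, the only one that fits, and lowered it until the floor pushed back with about 5.5 N. The tool was at the height expected for fully home. I then released it, and the pictures show it upright with only a thin ring of its foot above the wood.
- **Lid:** I gripped it by the bar and raised it along the hinge arc. The tool pose gives 49.6°, and the lid corner and bar end in the side view agree at 49–50°. The arm was still at hand-in, still gripping the bar, with about 8 N at the wrist.
- **Everything else:** The other drivers, the look-alikes, the can and the wrench look unmoved in the last pictures.
- **Disagreements:** The two cameras differed by 1–2 mm sideways, so I used values between them and checked the fit at the hole. The measured bar-to-hinge distance drifted from 221 to 224 mm (222 mm nominal), which hardly affects the angle.

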